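# Load the narrow block through the sprung gate of the press guide

## Robot

A 6-joint arm with a two-finger parallel gripper is mounted at the origin on the work surface; the furniture and walls round the work are solid. World frame = base frame: x ahead of the robot, y to its left, z up, the work surface at z = 0. Lengths are in mm, angles in rad, forces in N, time in s.
With the tool pointing down it reaches from about 350 to 875 mm from the base axis. Payload 15.5 kg.
Tool frame: the origin (TCP) lies at the very end of the fingers, on their centre line; the grasp point (between the pads) lies env.grip_point_offset behind it (env.grip_point_offset is the distance from the TCP to the grasp point, in mm); z points along the fingers, y is the direction in which the jaws open and shut (so a half turn about z gives the same grasp; the last joint's range is limited). The gripper opens to 85 mm and grips with 20 to 120 N. Pads are 22 mm wide; open, the fingers measure 114 mm over their backs; the gripper's body (76 mm by 85 mm) begins 54 mm behind the grasp point. The pads swing forward as they close: fully open they stand 13 mm farther back than shut.
Start: joints at [1.06, 0.494, 1.345, -0, 1.302, -0.096], TCP at [251.875, 572.001, 231.277] pointing down, gripper open.
Joint ranges: [-2.91, 2.91], [-0.82, 2.16], [0.22, 2.67], [-1.22, 4.37], [0.12, 2.79], [-3.08, 3.08]. Speed limits (rad/s): [1.89, 1.89, 2.57, 3.01, 3.01, 3.01].

## Interface

Orientations are given as a rotation vector (axis times angle).
In Python, from rig import status, grab_frame, env, spotter gives the robot as it stands.
- The arm moves only by the tool arm_command, never from a script. Its argument "deltas" is a list of rows, each a list of 5 numbers: the closure, from -1 (fully open) to 1 (shut), then the shift along the tool's x, y, z in m, then the turn about the tool's z in degrees. A call has 1 to 20 rows; each row is the pose to reach, as a shift and turn from the pose commanded when the call began, along the tool's axes at that moment; what a row does not reach only later rows make up. A row lasts 1/10 s, in which the tool goes at most 50 mm and 8.59 degrees, less where a joint would pass 70% of its speed; a pose out of reach is approached as far as the arm can. A call with a gripper value outside its range is refused whole. The fingers move at their own pace and stop on an object; "newtons" is the grip in N (left out, the last holds). Time passes only in rows, so rows that repeat a pose let the fingers close. It gives the time, the measured TCP pose, the force and the opening at its end, in the units of the state.
- status.read_state(): the state, without advancing time (a new reading comes with each control period).
- grab_frame(name): name is "side" or "top" or "wrist"; returns a dict with "image" (400x640x3 uint8, red, green, blue), "fx", "fy", "cx", "cy" (pixels), "rvec" (rotation vector, rad) and "tvec" (3), from world to camera coordinates, as OpenCV has them. Camera axes: x right, y down, z forward; pixel columns grow to the right and rows downward; lengths in mm; the calibration is good to about 2 mm. A picture is of the moment at which its call begins. There is no depth.
- env.sign_off(): hands the job in, once; it reports no verdict.
Trained networks look in a picture, given as the dict that the camera call returned (one of the last four; its "shot" number tells which), for a name from the list of things; names that differ only in an ending like _2 or _b are one class to them, and where a whole thing is asked for, a point or a joint stands for the part that bears it (a point fixed in the world has none). Each returns a list of dicts, best first, with "score" (0 to 1); they miss things now and then, are a little off and sometimes report something else, mostly with a low value. They report only what shows in the picture. A call takes as long as a camera call.
- spotter.recognise(label, picture): "rect" ([left, top, right, bottom] in pixels, round what is visible of it).
- spotter.outline_of(label, picture): "pixels" (400x640 bool, what is visible of it) and "rect" ([left, top, right, bottom] in pixels, round what is visible of it).
The state is a dict: "time_s": time; "qpos": joint angles; "qd": joint speeds; "joint_torque": joint torques, N m; "ee_pos": TCP position; "tcp_rot": TCP orientation; "contact_force": force on the tool from outside, world axes, zero at the start; "ft_torque": the same for the moment, N m; "finger_gap": opening from 0.0 (shut) to 1.0 (fully open).
Only numpy, scipy, OpenCV 4.12 (cv2) and the standard library are available. Lean on these libraries where they do the work, as an engineer would, in place of code of your own. Each camera call takes 0.05 s, during which the arm holds its last target. There are 200 camera calls.

## Task

Load the narrow block into the feed guide of the finger-joint press: lay it flat and lengthwise in front of the guide's mouth, then push it in from behind so that the block itself opens the sprung gate, and keep pushing gently until you feel it bear on the rubber stop hidden under the cover. Press it against the stop for about half a second without ramming it, then ease the fingers off and lift them out of the guide, so that the gate springs shut behind the block and the block stays against the stop. Do not open the gate with the fingers, and leave the wider block beside it where it is.

Things in the scene. Friction and masses are not known exactly. Their poses are not given: they have to be found in the camera images.
- narrow_center (a point): centre (half-way up) of the block to load: dark brown finger-jointed wood, 43 mm wide (x), 120 mm long (y), 26 mm high (z), about 0.1 kg, lying flat, long axis about along world x. A wider pale block lies beside it, some 85 mm away; which of them is farther left varies. Grip it across the 43 mm. Either end may go in first.
- wide_block: the pale neighbour that must stay: 60 mm wide (x), 133 mm long (y), 26 mm high, lying flat; origin at the centre of its underside (1 mm off in x and y)
- feed_guide: grey steel guide fixed on the far left of the bed: straight channel 50 mm wide (x -25 to 25) between rails 34 mm high and 7 mm thick, open on top, no floor (blocks slide on the bed). Origin: on the bed, on the centre line, at the shut gate. Blocks are pushed along its -y axis (about world -y), x is across. The rails run from y = +0.045 (the mouth) to y = -0.218, covered from y = -0.089 on.
- gate (a joint): angle of the gate leaf, rad: 0 = shut across the channel, 1.5 = swung fully in. It swings only inwards (to -y of the guide); a light spring shuts it (1 N at its free edge when shut, under 2 N when open). Open, its edge reaches 45 mm past the gate line: it can shut only once the block's rear is beyond that and the fingers are out.
- stop_holder: steel end block closing the guide under the cover; origin and axes as the guide. It carries the stop: a flat rubber pad (4 N per mm) facing the gate, clamped somewhere from y = -0.172 to -0.198 of the guide; its setting varies, is unseen and unreported: feel for it. Opening the gate peaks at about 6 N, then sliding takes under 2 N: a standing push of 4 N is the stop. Keep below 22 N.
- mouth (a point): middle of the guide's mouth on the bed, 45 mm before the gate (feed guide y = +0.045). The mouth flares from 66 mm wide here to 50 mm at y = +0.019. Before it (y > 0.047) the bed is free: a block laid there with its centre 70 mm before the gate line has its front 10 mm from the shut gate and its rear half free of the rails. Same axes as the guide.
- cover_edge (a point): top of the edge of the steel cover, 41 mm above the bed, 89 mm past the gate line. Fingers 45 mm wide or less can follow the block from above through the open channel, past the gate, up to this edge (feed guide y = -0.085). The block's rear end comes to rest 52 to 78 mm past the gate line, so before this edge.
- gate_pin: the gate's upright hinge pin, 44 mm high, at x = +0.030, y = 0 of the feed guide (its origin: the foot of the pin). The gate is a steel leaf 45 mm long, 28 mm high and 3 to 6 mm thick reaching from the pin across the channel. The +x rail is set back to x = +0.036 from y = +0.007 to -0.048 so the leaf can swing in, and is back at x = +0.025 by y = -0.063.

How it is judged:
By the outcome, as a careful person would: the job done as asked, in the order asked, and still so for the second after the job is handed in, with the robot touching nothing.
It also fails if it takes over 51 s, if anything falls off the work surface, if the arm or the gripper's body presses on something with over 40 N, if the wrist force passes 120 N, or if a joint passes its speed limit or range.

## Working session

There is one attempt and no reset: what is moved stays moved. The work goes in short steps, Python scripts to look and compute and a tool call to move; the robot and the scene stay as the last step left them, time stands still between calls to the robot, and variables do not carry over. Pictures are saved under pics/ and viewed, about 8 in all and at most 12, crops included, and the job is handed in when it is done.

Besides the shell and the picture viewer there is one more tool, called after "Emit:" as name(argument=value, ...), one argument or row to a line, values as JSON. arm_command: Moves the arm, as the interface text tells. Its arguments: {"type":"object","properties":{"deltas":{"type":"array","items":{"type":"array","items":{"type":"number"}}},"newtons":{"type":"number"}},"required":["deltas"]}

```bash
mkdir -p pics; ls; cat > h.py <<'E'
import numpy as np, cv2
from rig import status, grab_frame, env, spotter
def ray(f,u,v):
    R=cv2.Rodrigues(np.array(f["rvec"],float))[0]; t=np.array(f["tvec"],float).ravel()
    d=R.T@np.array([(u-f["cx"])/f["fx"],(v-f["cy"])/f["fy"],1.]); return -R.T@t,d
def atz(f,u,v,z):
    o,d=ray(f,u,v); return o+d*(z-o[2])/d[2]
def proj(f,P):
    R=cv2.Rodrigues(np.array(f["rvec"],float))[0]; p=(R@np.atleast_2d(P).T).T+np.array(f["tvec"],float).ravel()
    return np.c_[f["fx"]*p[:,0]/p[:,2]+f["cx"],f["fy"]*p[:,1]/p[:,2]+f["cy"]]
def save(f,n,crop=None,s=1):
    im=f["image"][:,:,::-1]
    if crop: a,b,c,d=crop; im=im[b:d,a:c]
    cv2.imwrite(f"pics/{n}.png",cv2.resize(np.ascontiguousarray(im),None,fx=s,fy=s))
def rect(m,f,z):
    """min-area rect of mask's pixels carried to plane z"""
    c=max(cv2.findContours(m.astype(np.uint8),0,2)[0],key=cv2.contourArea)[:,0]
    p=np.array([atz(f,u,v,z)[:2] for u,v in c],np.float32); r=cv2.minAreaRect(p); return r,cv2.boxPoints(r)
E
python3 - <<'E'
from h import *
s=status.read_state(); print(s); print(env.grip_point_offset)
for n in("top","side"):
    f=grab_frame(n); save(f,n+"0"); print(n,f["fx"],"cam",ray(f,0,0)[0])
    for l,z in(("narrow_center",26),("wide_block",26),("feed_guide",34),("gate",28),("gate_pin",44),("cover_edge",41),("stop_holder",41)):
        for o in spotter.outline_of(l,f)[:2]:
            try:
                r,b=rect(o["pixels"],f,z); print(l,round(o["score"],2),o["rect"],np.round(r[0]),np.round(r[1]),round(r[2],1),np.round(b).tolist())
            except Exception as e: print(l,e)
E
```

```text
pics
{'time_s': 0.0, 'qpos': array([ 1.06052384e+00,  4.94182040e-01,  1.34614871e+00,  2.98698597e-05,
        1.30248857e+00, -9.54965199e-02]), 'qd': array([-0.00021233, -0.00097425, -0.00147619,  0.00020708, -0.00027551,
       -0.00199981]), 'joint_torque': array([ 1.74220728e-03, -8.82158089e+01, -3.83891737e+01,  3.67438884e-05,
        9.71069676e-03, -3.08574977e-05]), 'ee_pos': array([251.67279864, 571.69046692, 230.69500693]), 'tcp_rot': array([-6.46799344e-01, -3.07388683e+00,  1.82540976e-03]), 'contact_force': array([ 0.66257474, -0.58514547,  0.05867923]), 'ft_torque': array([ 0.02655278, -0.04558256, -0.03418475]), 'finger_gap': 1.0022884215417034}
18.700000000000003
top 434.5151143429513 cam [429.35551177 170.14954657 900.49556475]
narrow_center 0.58 [258.6, 241.0, 282.7, 300.9] [360. 276.] [ 45. 118.] 86.7 [[300.0, 257.0], [418.0, 250.0], [420.0, 295.0], [302.0, 302.0]]
wide_block 0.95 [298.7, 232.8, 329.4, 302.3] [370. 190.] [129.  60.] 0.1 [[306.0, 220.0], [306.0, 160.0], [435.0, 160.0], [435.0, 220.0]]
feed_guide 0.63 [304.8, 137.4, 439.0, 193.5] [583.  72.] [ 96
[... 671 characters left out ...]
8.0], [295.0, 305.0]]
wide_block 0.78 [227.0, 218.4, 295.5, 300.9] [365. 191.] [ 65. 138.] 89.6 [[296.0, 158.0], [434.0, 157.0], [434.0, 223.0], [297.0, 224.0]]
feed_guide 0.55 [302.5, 156.5, 446.4, 233.4] [569.  70.] [ 91. 268.] 4.0 [[514.0, 200.0], [533.0, -67.0], [624.0, -61.0], [605.0, 207.0]]
gate 0.41 [326.7, 167.5, 335.8, 186.2] [570. 158.] [44. 11.] 4.5 [[548.0, 162.0], [549.0, 151.0], [593.0, 155.0], [592.0, 165.0]]
gate_pin 0.65 [329.7, 157.6, 338.3, 188.2] [561. 154.] [50. 10.] 6.1 [[536.0, 157.0], [537.0, 147.0], [587.0, 152.0], [586.0, 162.0]]
cover_edge 0.78 [302.3, 156.0, 448.5, 232.8] [565.  68.] [ 93. 267.] 4.8 [[507.0, 197.0], [530.0, -69.0], [622.0, -62.0], [600.0, 204.0]]
```

View pics/top0.png

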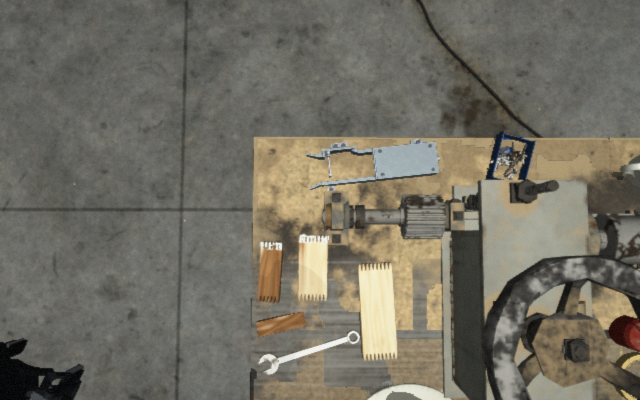

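View pics/side0.png

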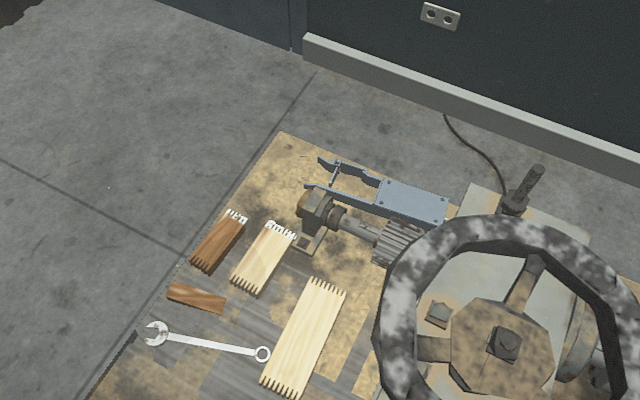

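The top view shows the dark block at about (270,271), with the wide pale block to its right at (313,268). The guide is at (305–440, 140–190), its gate at about (330,165), and the steel cover at (374–440, 141–181). I'll zoom in on the guide.

```bash
python3 - <<'E'
from h import *
f=grab_frame("top"); save(f,"topz",(295,125,450,205),5)
g=grab_frame("side"); save(g,"sidez",(290,140,460,245),4.5)
E
```

```text
(no output)
```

View pics/topz.png

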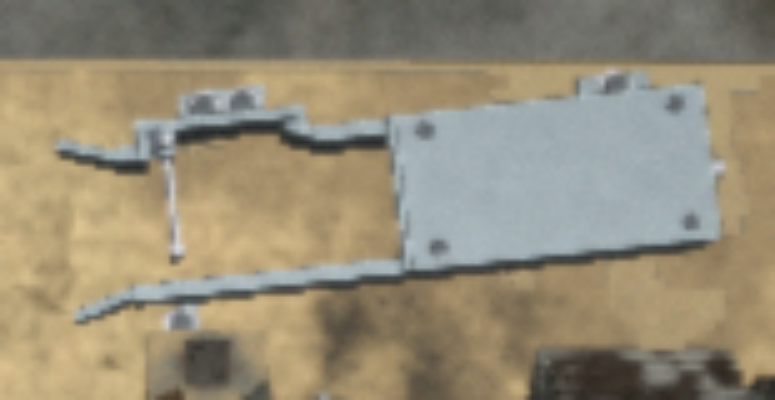

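```bash
cat > fit.py <<'E'
from h import *
from scipy.optimize import least_squares
f=grab_frame("top")
pts=[((390,118),(32,-89,41)),((403,272),(-32,-89,41)),((163,138),(30,0,44)),((62,150),(36.5,45,34)),((80,318),(-36.5,45,34)),((703,85),(32,-218,41)),((719,238),(-32,-218,41))]
uv=np.array([(a/5+295-.4,b/5+125-.4) for (a,b),_ in pts]); G=np.array([p for _,p in pts],float)
def W(q,G):
    c,s=np.cos(q[2]),np.sin(q[2]); return np.c_[q[0]+c*G[:,0]-s*G[:,1],q[1]+s*G[:,0]+c*G[:,1],G[:,2]]
r=least_squares(lambda q:(proj(f,W(q,G))-uv).ravel(),[570,155,0.1],loss='soft_l1')
print("guide",r.x,"deg",np.degrees(r.x[2])); print(np.round((proj(f,W(r.x,G))-uv)*1,2).tolist())
print("block c @y70, y45",W(r.x,np.array([[0,70,0],[0,45,0],[0,-70,0.]])).round(1).tolist())
E
python3 fit.py
```

```text
guide [5.66008573e+02 1.57425408e+02 1.07384928e-01] deg 6.152703164929296
[[-0.61, -0.5], [0.41, 0.22], [0.77, 0.74], [-1.62, -1.59], [-1.51, 0.62], [0.48, -0.46], [1.24, 0.34]]
block c @y70, y45 [[558.5, 227.0, 0.0], [561.2, 202.2, 0.0], [573.5, 87.8, 0.0]]
```

View pics/sidez.png

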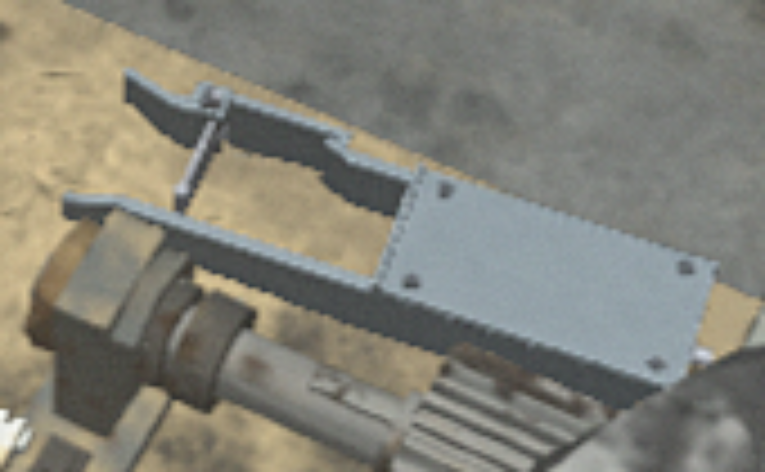

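The side view confirms the gate hinges on the far rail, and the chuck stands close to the near rail at the mouth. Next I'll work out the move above the block, and the chuck's height.

```bash
cat >> h.py <<'E'
def delta(x,y,z,jaw):
    """tool shift (m) and turn (deg) from the present pose to TCP x,y,z with the jaw axis at world angle jaw (deg)"""
    s=status.read_state(); R=cv2.Rodrigues(np.array(s["tcp_rot"]))[0]
    d=R.T@(np.array([x,y,z])-s["ee_pos"])/1e3; a=np.degrees(np.arctan2(R[1,1],R[0,1])); t=-((jaw-a+90)%180-90)
    print("jaw now",round(a,1),"tcp",s["ee_pos"].round(1),"F",s["contact_force"].round(1),"gap",round(s["finger_gap"],3),"t",s["time_s"],"q6",s["qpos"][5].round(2)); print("delta",d.round(4),"turn",round(t,1))
E
python3 - <<'E'
from h import *
delta(345,277,140,86.6)
f=grab_frame("top")
for u,v in((324,193),(349,193),(324,205)):print(atz(f,u,v,50).round())
g=grab_frame("side")
for a,b in((110,208),(165,240)):
    u,v=a/4.5+290,b/4.5+140
    for z in(30,50,70): print(z,atz(g,u,v,z).round(), proj(f,atz(g,u,v,z)).round())
E
```

```text
jaw now 66.2 tcp [251.9 572.  231.3] F [0.2 0.3 0.8] gap 1.001 t 0.95 q6 -0.1
delta [-0.2041 -0.2325  0.0913] turn -20.4
[515. 168.  50.]
[515. 119.  50.]
[491. 168.  50.]
30 [532. 179.  30.] [[319. 186.]]
50 [521. 173.  50.] [[322. 190.]]
70 [509. 167.  70.] [[325. 195.]]
30 [529. 151.  30.] [[332. 187.]]
50 [518. 146.  50.] [[335. 192.]]
70 [506. 141.  70.] [[338. 196.]]
```

Emit:
arm_command(
  deltas=[
    [-0.41,-0.204,-0.2325,0.091,-20.4],
    [-0.41,-0.204,-0.2325,0.091,-20.4],
    [-0.41,-0.204,-0.2325,0.091,-20.4],
    [-0.41,-0.204,-0.2325,0.091,-20.4],
    [-0.41,-0.204,-0.2325,0.091,-20.4],
    [-0.41,-0.204,-0.2325,0.091,-20.4],
    [-0.41,-0.204,-0.2325,0.091,-20.4],
    [-0.41,-0.204,-0.2325,0.091,-20.4],
    [-0.41,-0.204,-0.2325,0.091,-20.4],
    [-0.41,-0.204,-0.2325,0.091,-20.4],
  ],
  newtons=40,
)

```text
time_s: 2.05
ee_pos: [345.1, 277.8, 140.6]
tcp_rot: [0.092, 3.14, 0.001]
contact_force: [-0.3, 0.1, 0.3]
finger_gap: 0.708
```

```bash
python3 - <<'E'
from h import *
delta(345,277,4,86.6)
f=grab_frame("wrist"); save(f,"w1")
for l in("narrow_center","wide_block"):
    for o in spotter.outline_of(l,f)[:2]:
        r,b=rect(o["pixels"],f,26); print(l,round(o["score"],2),o["rect"],np.round(r[0],1),np.round(r[1]),round(r[2],1),np.round(b).tolist())
E
```

```text
jaw now 86.7 tcp [345.1 277.8 140.6] F [-0.3  0.1  0.3] gap 0.708 t 2.05 q6 -0.97
delta [ 1.000e-04 -9.000e-04  1.366e-01] turn 0.1
narrow_center 0.61 [289.6, 133.8, 350.8, 276.3] [357.2 279.6] [ 45. 122.] 87.3 [[295.0, 260.0], [417.0, 254.0], [419.0, 299.0], [298.0, 305.0]]
wide_block 0.8 [165.5, 137.9, 263.6, 297.0] [366.4 196.6] [ 63. 134.] 89.2 [[299.0, 166.0], [433.0, 164.0], [434.0, 227.0], [300.0, 229.0]]
```

View pics/w1.png

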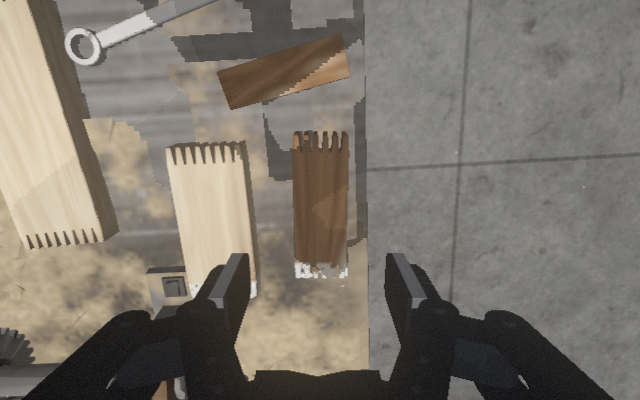

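The wrist view shows the block centred between the open fingers at about (321,200), and the left finger clears the wide block's edge. Descending and gripping.

Emit:
arm_command(
  deltas=[
    [-0.41,0,0.001,0.05,0],
    [-0.41,0,0.001,0.1,0],
    [-0.41,0,0.001,0.12,0],
    [-0.41,0,0.001,0.137,0],
    [-0.41,0,0.001,0.137,0],
    [0.4,0,0.001,0.137,0],
    [0.4,0,0.001,0.137,0],
    [0.4,0,0.001,0.137,0],
    [0.4,0,0.001,0.137,0],
    [0.4,0,0.001,0.137,0],
    [0.4,0,0.001,0.137,0],
  ],
  newtons=40,
)

```text
time_s: 3.3
ee_pos: [345.4, 278.3, 4.0]
tcp_rot: [0.092, 3.139, 0.001]
contact_force: [-1.5, 0.4, 11.4]
finger_gap: 0.496
```

Emit:
arm_command(
  deltas=[
    [0.4,0,0,-0.03,0],
    [0.4,0,0,-0.08,0],
    [0.4,0,0,-0.1,0],
    [0.4,0,0,-0.1,0],
  ],
)

```text
time_s: 3.7
ee_pos: [346.3, 278.8, 106.1]
tcp_rot: [0.092, 3.136, 0.005]
contact_force: [-0.6, 0.5, -1.0]
finger_gap: 0.498
```

```bash
python3 - <<'E'
from h import *
delta(557,245,104,6.15)
f=grab_frame("wrist"); save(f,"w2")
for o in spotter.outline_of("narrow_center",f)[:2]:
        r,b=rect(o["pixels"],f,126); print(round(o["score"],2),o["rect"],np.round(r[0],1),np.round(r[1]),round(r[2],1),np.round(b).tolist())
E
```

```text
jaw now 86.6 tcp [346.3 278.8 106.1] F [-0.6  0.5 -1. ] gap 0.498 t 3.7 q6 -0.97
delta [-0.2123 -0.0214  0.003 ] turn 80.5
0.57 [257.4, 167.6, 373.0, 375.4] [342.8 279.2] [44. 95.] 87.1 [[294.0, 259.0], [389.0, 255.0], [391.0, 299.0], [297.0, 304.0]]
```

View pics/w2.png

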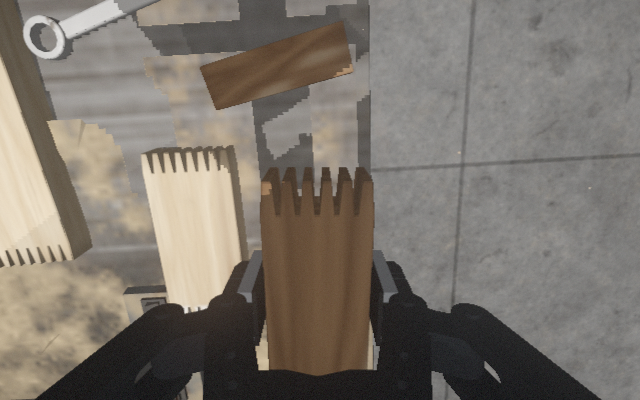

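Gripped, with the block's near end at x≈296 and the grasp about 11 mm behind its centre. Now I'll swing it over to the guide mouth.

Emit:
arm_command(
  deltas=[
    [0.4,-0.05,-0.005,0.0,8],
    [0.4,-0.1,-0.01,0.0,16],
    [0.4,-0.15,-0.016,0.0,24],
    [0.4,-0.2,-0.02,0.0,33],
    [0.4,-0.21,-0.02,0.0,41],
    [0.4,-0.212,-0.02,0.0,50],
    [0.4,-0.212,-0.02,0.0,58],
    [0.4,-0.212,-0.02,0.0,66],
    [0.4,-0.212,-0.02,0.0,74],
    [0.4,-0.212,-0.02,0.0,80.5],
    [0.4,-0.212,-0.02,0.0,80.5],
    [0.4,-0.212,-0.02,0.0,80.5],
  ],
)

```text
time_s: 5.0
ee_pos: [554.8, 245.4, 102.0]
tcp_rot: [-2.095, -2.34, 0.003]
contact_force: [0.7, -0.5, -0.8]
finger_gap: 0.499
```

```bash
python3 - <<'E'
from h import *
delta(556.8,243.5,5,6.2)
E
```

```text
jaw now 6.3 tcp [554.8 245.4 102. ] F [ 0.7 -0.5 -0.8] gap 0.499 t 5.0 q6 0.21
delta [-0.0021  0.0019  0.097 ] turn 0.1
```

Emit:
arm_command(
  deltas=[
    [0.4,-0.002,0.002,0.03,0],
    [0.4,-0.002,0.002,0.06,0],
    [0.4,-0.002,0.002,0.06,0],
    [0.4,-0.002,0.002,0.06,0],
  ],
)

```text
time_s: 5.4
ee_pos: [557.3, 243.7, 43.2]
tcp_rot: [-2.097, -2.338, 0.002]
contact_force: [0.2, -0.1, -0.5]
finger_gap: 0.493
```

```bash
python3 - <<'E'
from h import *
delta(556.8,243.5,5,6.2)
f=grab_frame("top"); g=grab_frame("side")
a=cv2.resize(f["image"][110:200,270:430,::-1],None,fx=4.9,fy=4.9)
# block outline as it would lie on the bed, guide axis, drawn
q=(566.,157.4,.1074); c,s=np.cos(q[2]),np.sin(q[2])
W=lambda G:np.c_[q[0]+c*G[:,0]-s*G[:,1],q[1]+s*G[:,0]+c*G[:,1],G[:,2]]
for P,col in((np.array([[-25,19,34],[-25,-89,34.]]),(0,0,255)),(np.array([[25,19,34],[25,7,34.]]),(0,0,255)),(np.array([[-21.5,135,26],[-21.5,15,26],[21.5,15,26],[21.5,135,26.]]),(0,255,0))):
    p=((proj(f,W(P))-[270,110]+.5)*4.9).astype(int); cv2.polylines(a,[p],False,col,1)
b=cv2.resize(g["image"][140:230,270:430,::-1],None,fx=3.2,fy=3.2)
cv2.imwrite("pics/t3.png",a); cv2.imwrite("pics/s3.png",b)
E
```

```text
jaw now 6.2 tcp [557.3 243.7  43.2] F [ 0.2 -0.1 -0.5] gap 0.493 t 5.4 q6 0.21
delta [-0.0002 -0.0005  0.0382] turn 0.0
```

View pics/t3.png

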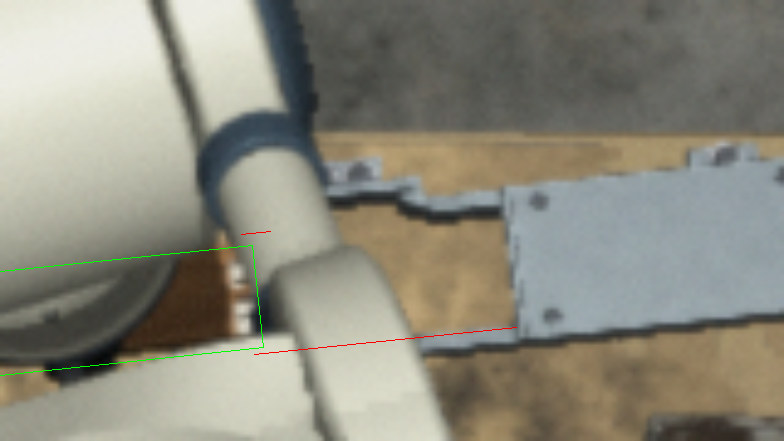

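The top view shows the arm partly covering the mouth. The fitted near-rail line lies along the rail's inner edge (about (425,336)), and the block's front (240,290) lies in line with the channel. Lowering it.

Emit:
arm_command(
  deltas=[
    [0.4,0,0,0.02,0],
    [0.4,0,0,0.032,0],
    [0.4,0,0,0.036,0],
    [0.4,0,0,0.038,0],
    [0.4,0,0,0.039,0],
    [0.4,0,0,0.039,0],
  ],
)

```text
time_s: 6.1
ee_pos: [557.8, 243.9, 4.7]
tcp_rot: [2.099, 2.337, 0.001]
contact_force: [-0.2, -0.1, -0.0]
finger_gap: 0.497
```

```bash
python3 - <<'E'
from h import *
delta(556.8,243.5,4.5,6.2)
g=grab_frame("side"); save(g,"s4",(250,120,410,230),4.9)
E
```

```text
jaw now 6.1 tcp [557.8 243.9   4.7] F [-0.2 -0.1 -0. ] gap 0.497 t 6.1 q6 0.21
delta [-0.0003 -0.0011  0.0002] turn -0.1
```

View pics/s4.png

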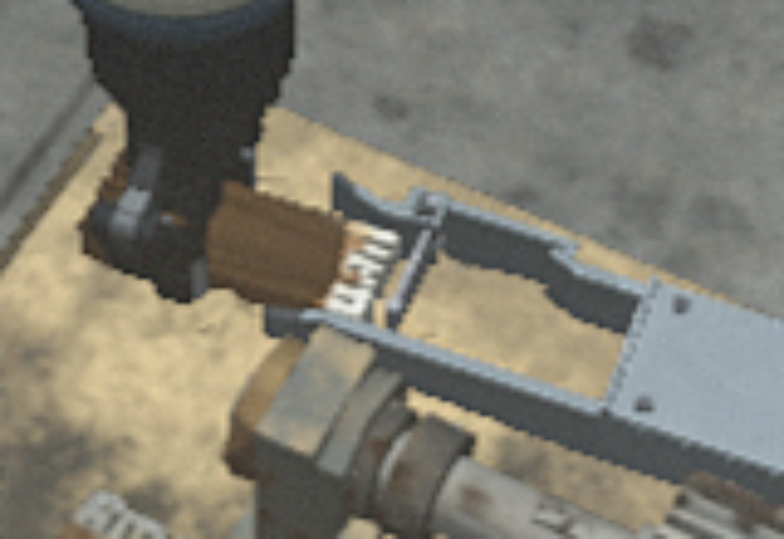

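The side view shows the block lying level in the mouth with its white-tipped front (365,265) just short of the shut gate (412,270), lined up with the channel. Releasing, lifting, moving behind and closing the fingers.

Emit:
arm_command(
  deltas=[
    [0.4,0,0,0.0007,0],
    [0.4,0,0,0.0007,0],
    [-0.4,0,0,0.0007,0],
    [-0.4,0,0,0.0007,0],
    [-0.4,0,0,0.0007,0],
    [-0.4,0,0,0.0007,0],
    [-0.4,0,0,-0.04,0],
    [-0.4,0,0,-0.06,0],
    [-0.4,0.03,0,-0.06,0],
    [1,0.06,0,-0.06,0],
    [1,0.08,0,-0.06,0],
    [1,0.08,0,-0.06,0],
    [1,0.08,0,-0.06,0],
    [1,0.08,0,-0.06,0],
    [1,0.08,0,-0.06,0],
    [1,0.08,0,-0.06,0],
    [1,0.08,0,-0.06,0],
  ],
)

```text
time_s: 7.85
ee_pos: [549.2, 322.9, 64.3]
tcp_rot: [-2.1, -2.336, 0.0]
contact_force: [-0.1, 0.2, 1.8]
finger_gap: -0.002
```

```bash
cat > g.py <<'E'
from h import *
q=(566.,157.4,.1074)
def tog(x,y):
    c,s=np.cos(q[2]),np.sin(q[2]); d=np.array([x-q[0],y-q[1]]); return np.array([c*d[0]+s*d[1],-s*d[0]+c*d[1]]).round(1)
def show():
    s=status.read_state(); F=np.array(s["contact_force"]); print("t",s["time_s"],"guide xy",tog(*s["ee_pos"][:2]),"z",s["ee_pos"][2].round(1),"F guide",(tog(F[0]+q[0],F[1]+q[1])),"Fz",F[2].round(1),"gap",round(s["finger_gap"],3))
E
python3 - <<'E'
from g import *
show(); delta(549,316,6,6.2)
f=grab_frame("top"); save(f,"t5",(260,120,420,200),4.9); g=grab_frame("side")
for n,fr in(("top",f),("side",g)):
  for o in spotter.outline_of("narrow_center",fr)[:1]:
    r,b=rect(o["pixels"],fr,26); print(n,round(o["score"],2),[tog(*p).tolist() for p in b])
E
```

```text
t 7.85 guide xy [  1.  166.4] z 64.3 F guide [-0.1  0.2] Fz 1.8 gap -0.002
jaw now 6.1 tcp [549.2 322.9  64.3] F [-0.1  0.2  1.8] gap -0.002 t 7.85 q6 0.33
delta [-0.0069 -0.0009  0.0583] turn -0.1
top 0.61 [[-24.2, 99.8], [-20.7, 9.8], [23.8, 11.5], [20.3, 101.5]]
side 0.83 [[-36.4, 132.2], [-30.6, 5.7], [27.1, 8.3], [21.4, 134.8]]
```

View pics/t5.png

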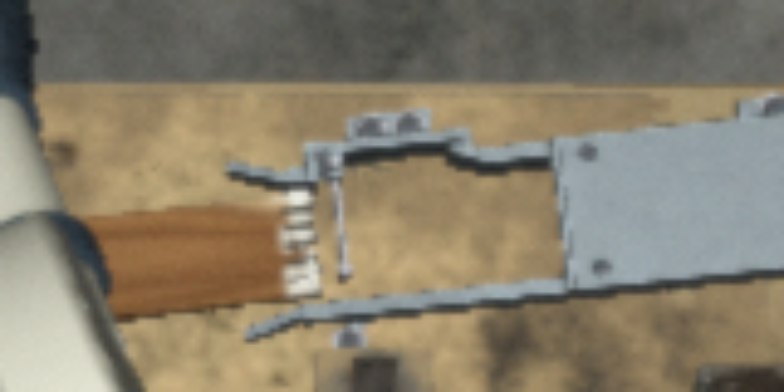

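The top view shows the block's front (302,243) midway between the rails, parallel to them and short of the shut gate (340,225). Lowering the closed fingers behind it and starting the push.

Emit:
arm_command(
  deltas=[
    [1,0,-0.001,0.03,0],
    [1,0,-0.001,0.055,0],
    [1,0,-0.001,0.058,0],
    [1,0,-0.001,0.058,0],
    [1,-0.005,-0.001,0.058,0],
    [1,-0.01,-0.001,0.058,0],
    [1,-0.014,-0.001,0.058,0],
    [1,-0.018,-0.001,0.058,0],
    [1,-0.021,-0.001,0.058,0],
    [1,-0.024,-0.001,0.058,0],
    [1,-0.027,-0.001,0.058,0],
    [1,-0.03,-0.001,0.058,0],
  ],
)

```text
time_s: 9.25
ee_pos: [551.3, 293.3, 6.3]
tcp_rot: [-2.099, -2.337, -0.0]
contact_force: [-0.0, 0.9, 1.2]
finger_gap: -0.003
```

```bash
python3 -c "
from g import *
show()"
```

```text
t 9.25 guide xy [ -0.  136.7] z 6.3 F guide [0.1 0.9] Fz 1.2 gap -0.003
```

Emit:
arm_command(
  deltas=[
    [1,-0.003,0,0,0],
    [1,-0.006,0,0,0],
    [1,-0.009,0,0,0],
    [1,-0.012,0,0,0],
    [1,-0.015,0,0,0],
    [1,-0.018,0,0,0],
    [1,-0.021,0,0,0],
    [1,-0.024,0,0,0],
  ],
)

```text
time_s: 10.05
ee_pos: [553.8, 269.5, 6.3]
tcp_rot: [-2.099, -2.337, -0.0]
contact_force: [-0.7, 4.1, 1.0]
finger_gap: 0.0
```

```bash
python3 - <<'E'
from g import *
show()
g=grab_frame("side"); save(g,"s6",(250,120,410,230),4.9)
E
```

```text
t 10.05 guide xy [-1.000e-01  1.128e+02] z 6.3 F guide [-0.2  4.1] Fz 1.0 gap 0.0
```

View pics/s6.png

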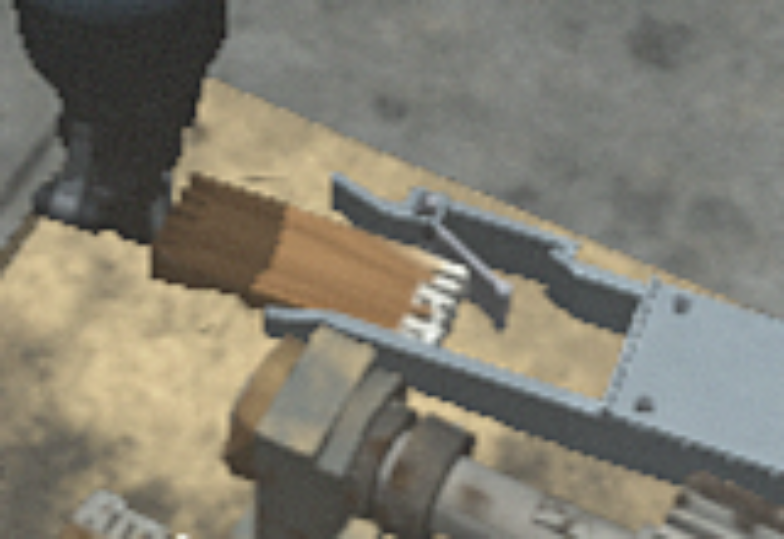

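The side view shows the block's own front (430,300) swinging the gate (505,290) inwards. The push is about 4 N and the fingers are well behind. Continuing.

Emit:
arm_command(
  deltas=[
    [1,-0.003,0,0,0],
    [1,-0.007,0,0,0],
    [1,-0.011,0,0,0],
    [1,-0.015,0,0,0],
    [1,-0.019,0,0,0],
    [1,-0.023,0,0,0],
    [1,-0.027,0,0,0],
    [1,-0.031,0,0,0],
    [1,-0.035,0,0,0],
    [1,-0.039,0,0,0],
    [1,-0.043,0,0,0],
    [1,-0.047,0,0,0],
    [1,-0.051,0,0,0],
    [1,-0.055,0,0,0],
    [1,-0.059,0,0,0],
    [1,-0.063,0,0,0],
    [1,-0.067,0,0,0],
    [1,-0.07,0,0,0],
  ],
)

```text
time_s: 11.9
ee_pos: [561.3, 199.6, 6.2]
tcp_rot: [-2.099, -2.337, 0.0]
contact_force: [-1.3, 0.9, -0.7]
finger_gap: -0.0
```

```bash
python3 -c "
from g import *
show()"
```

```text
t 11.9 guide xy [-0.2 42.4] z 6.2 F guide [-1.2  1. ] Fz -0.7 gap -0.0
```

Sliding force is about 1 N. Next stage goes to guide y ≈ -22.

Emit:
arm_command(
  deltas=[
    [1,-0.003,0,0,0],
    [1,-0.007,0,0,0],
    [1,-0.011,0,0,0],
    [1,-0.015,0,0,0],
    [1,-0.019,0,0,0],
    [1,-0.023,0,0,0],
    [1,-0.027,0,0,0],
    [1,-0.031,0,0,0],
    [1,-0.035,0,0,0],
    [1,-0.039,0,0,0],
    [1,-0.043,0,0,0],
    [1,-0.047,0,0,0],
    [1,-0.051,0,0,0],
    [1,-0.055,0,0,0],
    [1,-0.058,0,0,0],
    [1,-0.061,0,0,0],
    [1,-0.064,0,0,0],
  ],
)

```text
time_s: 13.6
ee_pos: [568.2, 136.1, 6.3]
tcp_rot: [2.099, 2.337, 0.0]
contact_force: [-0.6, 2.1, -0.6]
finger_gap: -0.001
```

```bash
python3 - <<'E'
from g import *
show()
g=grab_frame("side"); save(g,"s7",(250,120,410,230),4.9)
E
```

```text
t 13.6 guide xy [ -0.1 -21.4] z 6.3 F guide [-0.4  2.1] Fz -0.6 gap -0.001
```

View pics/s7.png

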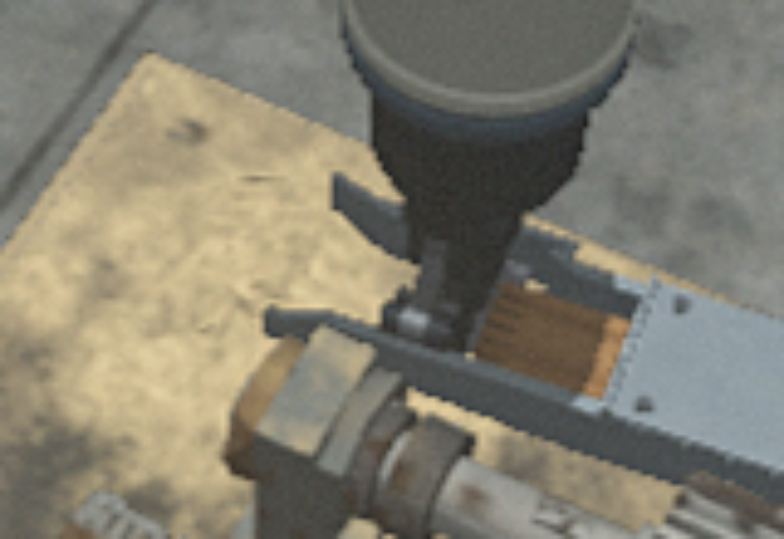

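The side view shows the fingers in the channel behind the block, whose rear is at about (490,320) with its front under the cover. Now I'll creep forward to feel for the stop.

Emit:
arm_command(
  deltas=[
    [1,-0.002,0,0,0],
    [1,-0.004,0,0,0],
    [1,-0.006,0,0,0],
    [1,-0.008,0,0,0],
    [1,-0.01,0,0,0],
    [1,-0.012,0,0,0],
    [1,-0.013,0,0,0],
    [1,-0.014,0,0,0],
  ],
)

```text
time_s: 14.45
ee_pos: [569.7, 122.3, 6.3]
tcp_rot: [-2.1, -2.337, -0.0]
contact_force: [-1.4, 1.8, -0.0]
finger_gap: 0.001
```

Emit:
arm_command(
  deltas=[
    [1,-0.001,0,0,0],
    [1,-0.002,0,0,0],
    [1,-0.003,0,0,0],
  ],
)

```text
time_s: 14.75
ee_pos: [570.0, 119.4, 6.3]
tcp_rot: [2.099, 2.337, 0.0]
contact_force: [-0.9, 2.2, 0.4]
finger_gap: 0.002
```

Emit:
arm_command(
  deltas=[
    [1,-0.001,0,0,0],
    [1,-0.002,0,0,0],
    [1,-0.003,0,0,0],
  ],
)

```text
time_s: 15.05
ee_pos: [570.3, 116.4, 6.3]
tcp_rot: [2.099, 2.337, -0.0]
contact_force: [-1.3, 1.8, -0.1]
finger_gap: 0.0
```

Guide y is now -41. I'll continue in 2 to 3 mm calls.

Emit:
arm_command(
  deltas=[
    [1,-0.001,0,0,0],
    [1,-0.002,0,0,0],
    [1,-0.0025,0,0,0],
  ],
)

```text
time_s: 15.35
ee_pos: [570.5, 113.9, 6.3]
tcp_rot: [2.099, 2.337, -0.0]
contact_force: [-1.1, 2.6, -0.5]
finger_gap: 0.002
```

Emit:
arm_command(
  deltas=[
    [1,-0.001,0,0,0],
    [1,-0.002,0,0,0],
    [1,-0.0025,0,0,0],
  ],
)

```text
time_s: 15.65
ee_pos: [570.8, 111.3, 6.3]
tcp_rot: [2.099, 2.337, -0.0]
contact_force: [-0.6, -0.1, 1.0]
finger_gap: 0.002
```

Emit:
arm_command(
  deltas=[
    [1,-0.001,0,0,0],
    [1,-0.002,0,0,0],
    [1,-0.0025,0,0,0],
  ],
)

```text
time_s: 15.95
ee_pos: [571.2, 108.8, 6.3]
tcp_rot: [2.099, 2.337, 0.0]
contact_force: [-0.3, 0.0, -0.4]
finger_gap: 0.001
```

Emit:
arm_command(
  deltas=[
    [1,-0.001,0,0,0],
    [1,-0.002,0,0,0],
    [1,-0.0025,0,0,0],
  ],
)

```text
time_s: 16.25
ee_pos: [571.4, 106.4, 6.3]
tcp_rot: [-2.1, -2.337, 0.0]
contact_force: [-0.2, -0.4, -0.3]
finger_gap: -0.002
```

Emit:
arm_command(
  deltas=[
    [1,-0.001,0,0,0],
    [1,-0.002,0,0,0],
    [1,-0.0025,0,0,0],
  ],
)

```text
time_s: 16.55
ee_pos: [571.6, 103.9, 6.3]
tcp_rot: [2.099, 2.337, -0.0]
contact_force: [0.4, 0.9, -0.6]
finger_gap: -0.008
```

Emit:
arm_command(
  deltas=[
    [1,-0.001,0,0,0],
    [1,-0.002,0,0,0],
    [1,-0.0025,0,0,0],
  ],
)

```text
time_s: 16.85
ee_pos: [571.9, 101.4, 6.3]
tcp_rot: [2.099, 2.337, -0.0]
contact_force: [0.5, 1.1, 0.4]
finger_gap: 0.003
```

Emit:
arm_command(
  deltas=[
    [1,-0.001,0,0,0],
    [1,-0.002,0,0,0],
    [1,-0.0025,0,0,0],
  ],
)

```text
time_s: 17.15
ee_pos: [572.1, 99.5, 6.3]
tcp_rot: [-2.099, -2.337, -0.001]
contact_force: [-1.7, 9.1, 0.0]
finger_gap: -0.002
```

The stop is felt at 9 N. Holding.

Emit:
arm_command(
  deltas=[
    [1,0,0,0,0],
    [1,0,0,0,0],
    [1,0,0,0,0],
    [1,0,0,0,0],
    [1,0,0,0,0],
  ],
)

```text
time_s: 17.65
ee_pos: [572.1, 99.5, 6.3]
tcp_rot: [-2.099, -2.337, -0.001]
contact_force: [-0.7, 6.8, 1.1]
finger_gap: 0.0
```

```bash
python3 -c "
from g import *
show()"
```

```text
t 17.65 guide xy [ -0.1 -58.3] z 6.3 F guide [0.1 6.9] Fz 1.1 gap 0.0
```

A standing 7 N, held for half a second. Easing off slowly, then lifting straight up.

Emit:
arm_command(
  deltas=[
    [1,0.0004,0,0,0],
    [1,0.0008,0,0,0],
    [1,0.0012,0,0,0],
    [1,0.0016,0,0,0],
    [1,0.002,0,0,0],
    [1,0.003,0,0,0],
    [1,0.004,0,0,0],
    [1,0.004,0,-0.005,0],
    [1,0.004,0,-0.015,0],
    [1,0.004,0,-0.03,0],
    [1,0.004,0,-0.05,0],
    [1,0.004,0,-0.08,0],
    [1,0.004,0,-0.11,0],
    [1,0.004,0,-0.13,0],
    [1,0.004,0,-0.13,0],
  ],
)

```text
time_s: 19.15
ee_pos: [573.3, 103.1, 139.9]
tcp_rot: [2.097, 2.334, 0.006]
contact_force: [0.0, 0.5, 0.2]
finger_gap: 0.003
```

Emit:
arm_command(
  deltas=[
    [1,0.05,0,-0.02,0],
    [1,0.1,0,-0.03,0],
    [1,0.15,0,-0.03,0],
    [1,0.2,0,-0.03,0],
    [1,0.22,0,-0.03,0],
    [1,0.22,0,-0.03,0],
  ],
)

```text
time_s: 19.75
ee_pos: [547.2, 325.0, 166.1]
tcp_rot: [-2.095, -2.34, -0.001]
contact_force: [-0.3, -0.7, -0.6]
finger_gap: 0.001
```

```bash
python3 - <<'E'
from g import *
show()
f=grab_frame("top"); g=grab_frame("side")
a=cv2.resize(f["image"][120:200,290:450,::-1],None,fx=4.9,fy=3.6*4.9/3.6); b=cv2.resize(g["image"][150:200,290:450,::-1],None,fx=4.9,fy=4.0)
cv2.imwrite("pics/z.png",np.vstack([a[:360],b[:220]]))
for l in("wide_block","narrow_center"):
  for n,fr in(("top",f),("side",g)):
    for o in spotter.outline_of(l,fr)[:1]:
      r,bx=rect(o["pixels"],fr,26); print(l,n,round(o["score"],2),np.round(r[0],1),[tog(*p).tolist() for p in bx] if l[0]=="n" else r)
E
```

```text
t 19.75 guide xy [ -0.7 168.7] z 166.1 F guide [-0.4 -0.6] Fz -0.6 gap 0.001
wide_block top 0.66 [370.2 186.1] ((370.20263671875, 186.12013244628906), (124.82589721679688, 52.17412567138672), 0.08744444698095322)
wide_block side 0.65 [364.4 190.7] ((364.37103271484375, 190.72393798828125), (66.15719604492188, 137.4079132080078), 89.28356170654297)
narrow_center top 0.77 [573.8  79. ] [[-21.2, -86.7], [17.6, -91.1], [19.9, -70.9], [-18.9, -66.5]]
narrow_center side 0.56 [572.5  80.9] [[-20.1, -68.7], [-19.3, -86.5], [16.6, -84.9], [15.8, -67.1]]
```

View pics/z.png

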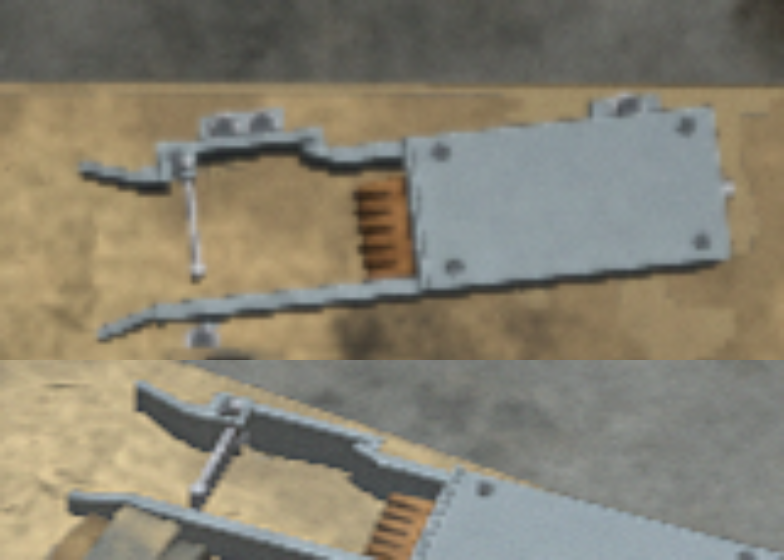

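The final views show the gate shut again (190,220) and the block's rear at (360,230) in front of the cover. The rear is at guide y ≈ -67 to -69, where the stop was felt, so the block stayed put. Handing in.

```bash
python3 -c "
from rig import env
print(env.sign_off())"
```

```text
the job is handed in; nothing more can be done
None
```

The narrow block is loaded against the rubber stop, the gate has sprung shut behind it, and I handed the job in at about 20 s.

- **Loading:** I gripped the block across its 43 mm, laid it lengthwise in front of the mouth, and pushed it in with the closed fingers from behind. The block itself opened the gate: I read about 4 N while it was swinging, then mostly 1–2 N while sliding.
- **Stop:** I felt the stop as a rise to 9 N that settled to a standing 7 N. I held it for about half a second, eased off in 0.4 mm steps, backed off 4 mm and lifted straight out.
- **Block and gate after lifting:** Both the top and side views show the gate shut. The block's rear is about 67–69 mm past the gate line. From the fingers' last pushing position I expected 67.5 mm, so it appears to have stayed against the stop.
- **Wide block:** I never touched it. The two views put its centre within about 4 mm and 1 mm of where it started. The 4 mm comes from the top view, where the network outlined the block about 8 mm too narrow, so I put it down to the measurement.
- **Odd reading:** The push force dropped to about 0 N for roughly 7 mm just before the stop. I took this as the gate leaf coming off the block, but did not check it further.

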